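Fish the turner out from under the hung insert pans

TASK

A turner has slipped into the deep steel pan and lies on its floor with its blade underneath the two lidded insert pans. Take it by its wooden handle through the empty bay, tilt it and draw it up out of the bay handle first, without shoving or lifting the lidded inserts and without disturbing anything else on the counter. Finish still holding the turner in the gripper, at rest, with the whole of it at least 5 cm above the deep pan's rim and touching nothing else.

Things in the scene. Friction and masses are not known exactly. Their poses are not given: they have to be found in the camera images.
- well: Deep steel pan, fixed on the counter: open box 309 (x) x 514 (y) x 150 mm high, walls and floor 4 mm, thin rim flange 325 x 530 mm. Origin: centre of the underside, z up, y along its length. Lidded inserts hung from the rim cover its -y and middle thirds; the +y third is the empty bay, open from y = 87 mm (flange of the next insert) to 253 mm (end wall), inside width 301 mm.
- well_bay (a point): Centre of the empty bay's opening, at rim height (150 mm above the counter), 170 mm along +y from the well's origin.
- turner: Turner, 320 mm, 0.13 to 0.2 kg, flat on the well's floor, handle in the bay, blade under the inserts (x within 0.12 rad of the well's -y). Origin: underside, below the middle of its wooden handle; x to the blade, z up. Handle 24 x 24 mm, x = -60 to 60 mm; steel shank 8 mm thick to 175 mm; blade 75 mm wide, 4 mm thick, x = 170 to 260 mm. Balance point x = 80 mm.
- turner_butt (a point): Middle of the handle's free end: x = -60 mm, 12 mm above the underside; at the start 15 to 45 mm from the bay's end wall.
- turner_tip (a point): Middle of the blade's front edge: x = 260 mm.
- insert_black: Lidded, filled insert pan, 1.8 kg, black lid handle, hung loose by its flange on the well's rim: it can be pushed up or along. Body 294 (x) x 150 (y) x 40 mm deep, flange 322 x 174 mm, lid to 51 and lid handle to 68 mm above the underside. Origin: centre of the underside, 110 mm above the counter (106 mm of room beneath). It hangs in the middle or the -y third.
- insert_red: The same as the black insert but with a red lid handle; it hangs in the other of the two thirds.
- spare_insert: The empty, open insert pan from the empty bay, 322 x 174 x 44 mm, standing on the counter to the left. Origin: centre of the underside. Leave alone.
- handi_a: Upturned copper bowl, 180 mm across, 74 mm high, standing behind the well or to its left. Origin: centre of the underside. Leave alone.
- handi_b: A second such bowl, in the other of these two places. Leave alone.
- tumbler: Steel tumbler, 72 mm across, 95 mm high, at the far left. Origin: centre of the underside. Leave alone.

How it is judged:
By the outcome, as a careful person would: the job done as asked, in the order asked, and still so for the second after the job is handed in, while the arm keeps its last pose, push and grip.
It also fails if it takes over 43 s, if anything falls off the work surface, if the arm or the gripper's body presses on something with over 40 N, if the wrist force passes 120 N, or if a joint passes its speed limit or range.

ROBOT

A 7-joint arm with a two-finger parallel gripper is mounted at the origin on the work surface. World frame = base frame: x ahead of the robot, y to its left, z up, the work surface at z = 0. Lengths are in mm, angles in rad, forces in N, time in s.
With the tool pointing down it reaches from about 400 to 875 mm from the base axis. Payload 19.3 kg.
Tool frame: the origin (TCP) lies at the very end of the fingers, on their centre line; the grasp point (between the pads) lies 19 mm behind it (grip_point_offset is the z of the grasp point in the tool frame, in mm); z points along the fingers, y is the line along which they close (so a half turn about z gives the same grasp; the last joint's range is limited). The gripper opens to 85 mm and grips with 20 to 120 N. Pads are 22 mm wide; open, the fingers measure 114 mm over their backs; the gripper's body (76 mm by 85 mm) begins 54 mm behind the grasp point. The pads swing forward as they close: fully open they stand 13 mm farther back than shut.
Start: joints at [-1.259, 0.521, -0.036, 1.599, 0.021, 1.021, -0.113], TCP at [232.887, 579.981, 231.291] pointing down, gripper open.
Joint ranges: [-2.91, 2.91], [-0.3, 2.13], [-1.5, 1.42], [0.17, 2.43], [-1.26, 4.41], [0.16, 1.93], [-2.52, 2.52]. Speed limits (rad/s): [1.89, 1.89, 2.39, 2.39, 3.01, 3.01, 3.01].

INTERFACE

Orientations are given as a 3x3 rotation matrix whose columns are the frame's x, y, z axes.
In Python, from workcell import movep, movel, goto_joints, open_gripper, clamp, wait, inverse_kinematics, read_state, camera, PlanningError, finish_job, grip_point_offset gives the robot as it stands. Calls block until the motion is done:
- movep(position, orientation): joint-space move of the TCP to a pose.
- movel(position, frame=None, max_speed=150, guard=None): straight line of the TCP; frame=None keeps the orientation; max_speed is the mean speed in mm/s. With guard (N) it stops when the force on the tool has changed by that much, and returns True; else False.
- goto_joints(angles): joint-space move.
- open_gripper() and clamp(): open the fingers fully, or close them until they stop; the grip force is fixed at half the most.
- wait(seconds).
- inverse_kinematics(position, orientation): joint angles nearest the present ones, or None.
- read_state(): the state.
- camera(name): name is "scene" or "side" or "wrist"; returns a dict with "image" (480x640x3 uint8, blue, green, red), "range_z" (480x640 float32, mm along the optical axis (not along the pixel's ray), 0 where there is no reading), "fx", "fy", "cx", "cy" (pixels), "dist_coeffs" ([k1, k2, p1, p2, k3] as OpenCV has them; the pictures are not rectified), "cam_to_world" (4x4, takes a point from camera to world coordinates). Camera axes: x right, y up, looking along -z (the intrinsics and any distortion apply to the point x, -y, -z); pixel columns grow to the right and rows downward; lengths in mm; the calibration is good to about 2 mm. A picture is of the moment at which its call begins.
A pose or a line that the arm cannot do raises PlanningError and nothing moves.
- finish_job(): hands the job in; it is judged then, once.
The state is a dict: "time": time; "qpos": joint angles; "qvel": joint speeds; "joint_efforts": joint torques, N m; "eef_pos": TCP position; "tool_rot": TCP orientation; "ft_force": force on the tool from outside, world axes, zero at the start; "torque": the same for the moment, N m; "finger_gap": finger opening in mm; "gripper_force": force on a finger pad.
Only numpy, scipy, OpenCV 4.12 (cv2) and the standard library are available. Lean on these libraries where they do the work, as an engineer would, in place of code of your own. Each camera call takes 0.05 s, during which the arm holds its last target. There are 200 camera calls.

## Working session

There is one attempt and no reset: what is moved stays moved. The work goes in short steps, each a Python script; the robot and the scene stay as the last script left them, time stands still between calls to the robot, and variables do not carry over. Pictures are saved under pics/ and viewed, at most 10 in all, crops included, and the job is handed in when it is done.

```bash
ls; mkdir -p pics; python3 - <<'E'
from workcell import *
import cv2,numpy as np
a=camera("scene");b=camera("side");c=camera("wrist")
np.savez("v0.npz",**{n+k:v[k] for n,v in zip("swx"[:1]+"dw",(a,b,c)) for k in v})
cv2.imwrite("pics/a.png",cv2.resize(np.hstack([a["image"],b["image"]]),(800,300)))
cv2.imwrite("pics/s.png",a["image"]);cv2.imwrite("pics/w.png",c["image"])
for v in(a,b,c):print(v["cam_to_world"].round(3).tolist(),v["fx"],v["cx"],v["dist_coeffs"])
s=read_state();print(s["time"],s["eef_pos"],s["tool_rot"],grip_point_offset,s["ft_force"])
E
```

```text
pics
[[-0.183, -0.933, 0.31, 961.409], [0.983, -0.173, 0.059, 129.264], [-0.001, 0.315, 0.949, 1299.026], [0.0, 0.0, 0.0, 1.0]] 545.464451349651 324.0467937037831 [-0.00508248  0.          0.          0.          0.        ]
[[-1.0, 0.018, -0.002, 557.668], [-0.012, -0.579, 0.815, 1294.328], [0.014, 0.815, 0.58, 993.392], [0.0, 0.0, 0.0, 1.0]] 540.3817259794614 315.91638849918195 [-0.10029301  0.          0.          0.          0.        ]
[[0.373, -0.894, -0.25, 169.974], [0.928, 0.359, 0.101, 604.93], [-0.0, -0.27, 0.963, 372.403], [0.0, 0.0, 0.0, 1.0]] 369.7278074774836 318.2150777375436 [-0.06490546  0.          0.          0.          0.        ]
0.15 [232.82862914 579.76326721 230.87731432] [[-9.27972873e-01  3.72647678e-01 -2.35758013e-04]
 [ 3.72647744e-01  9.27972536e-01 -7.94847890e-04]
 [-7.74212588e-05 -8.25451972e-04 -9.99999656e-01]] -18.700000000000003 [-0.35485375 -0.18620227 -0.27332179]
```

View pics/s.png

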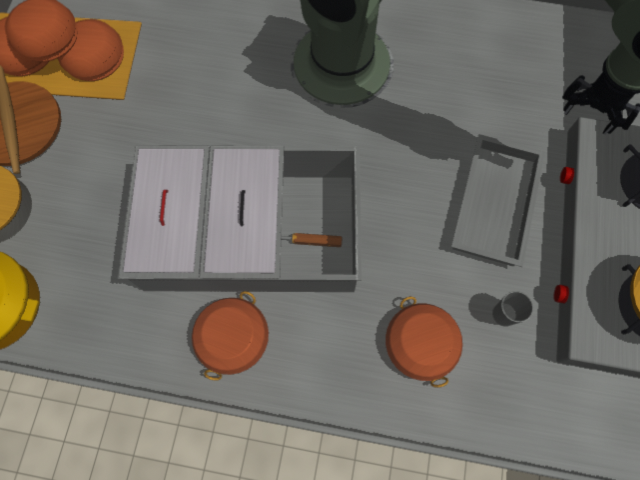

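View pics/w.png

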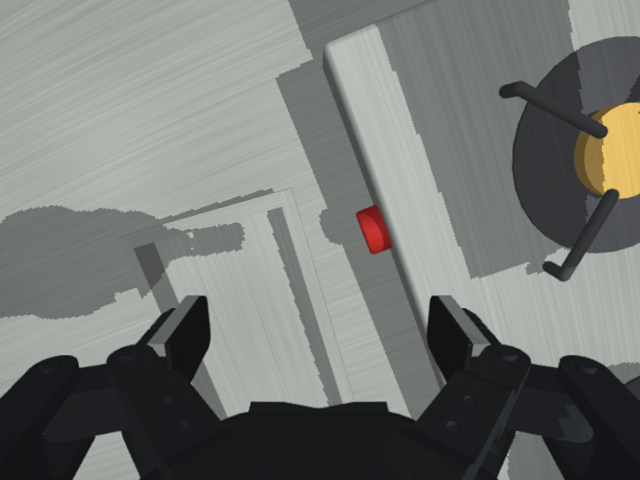

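View pics/a.png

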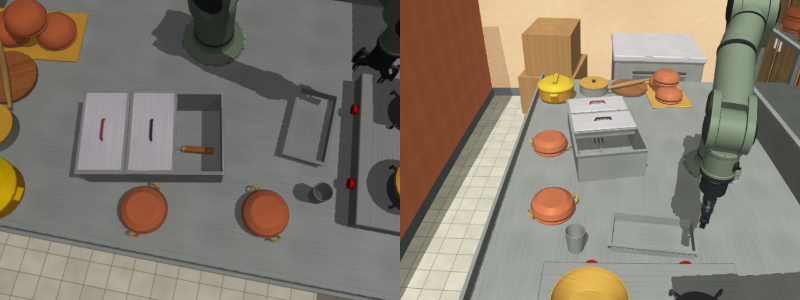

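The scene view shows the handle at about (293–342, 240), with its butt at the right. The well's rim corners are near (355,150), (357,278), (122,278) and (135,148). The black insert is in the middle and the red one at the far end. The wrist camera sees only the spare insert and the hob.

```bash
cat > h.py <<'E'
import cv2,numpy as np
def ray(v,uv):
    K=np.array([[v["fx"],0,v["cx"]],[0,v["fy"],v["cy"]],[0,0,1.]])
    p=cv2.undistortPoints(np.float64(uv).reshape(-1,1,2),K,np.float64(v["dist_coeffs"]))[:,0]
    T=np.array(v["cam_to_world"]);d=np.c_[p[:,0],-p[:,1],-np.ones(len(p))]
    return T[:3,3],d@T[:3,:3].T
def onz(v,uv,z):
    o,d=ray(v,uv);return o+d*((z-o[2])/d[:,2])[:,None]
def depth(v,uv):
    o,d=ray(v,uv);u=np.int32(np.round(uv)).reshape(-1,2)
    return o+d*v["range_z"][u[:,1],u[:,0]][:,None]
def handle(v,roi):
    h=cv2.cvtColor(v["image"],cv2.COLOR_BGR2HSV)
    m=((h[...,0]<18)&(h[...,1]>90)&(h[...,2]>50)).astype(np.uint8)
    k=np.zeros_like(m);x0,y0,x1,y1=roi;k[y0:y1,x0:x1]=1
    c=max(cv2.findContours(m*k,0,1)[0],key=cv2.contourArea)
    return cv2.minAreaRect(c),cv2.boxPoints(cv2.minAreaRect(c)),c
E
python3 - <<'E'
from h import *
z=np.load("v0.npz")
g=lambda n:{k[1:]:z[k] for k in z.files if k[0]==n}
s=g("s");d=g("d")
r,b,c=handle(s,(275,215,360,265));print(r,cv2.contourArea(c))
print(onz(s,b,28).round(1).tolist())
pts=np.array([[i,j] for i in range(296,340,6) for j in(238,240,242)]);print(depth(s,pts)[:, 2].round(0))
print("floor",depth(s,[[300,200],[310,200],[310,265]]).round(1).tolist())
h=d["image"];hs=cv2.cvtColor(h,cv2.COLOR_BGR2HSV)
for rg in ["s"]:
    P=depth(s,np.array([[i,j] for j in range(130,295) for i in range(105,380)]))
    m=(P[:,2]>143)&(P[:,2]<153); q=P[m][:,:2].astype(np.float32); 
    for lo in range(0,1): 
        R=cv2.minAreaRect(q);print("rim",R,cv2.boxPoints(R).tolist(),np.median(P[m][:,2]))
cv2.imwrite("pics/z.png",np.hstack([cv2.resize(s["image"][130:300,260:380],None,fx=3,fy=3),cv2.resize(d["image"][140:300,260:400],None,fx=3,fy=3)[:480].copy() if 0 else cv2.resize(d["image"][140:300,260:400],(420,510))]))
E
```

```text
((316.5101318359375, 239.35784912109375), (49.08921813964844, 10.473316192626953), 4.085616588592529) 441.5
[[562.0, -27.7, 28.0], [535.1, -31.3, 28.0], [522.0, 89.2, 28.0], [549.0, 92.1, 28.0]]
[30. 29. 24. 25. 27. 26. 26. 24. 29. 26. 25. 25. 25. 28. 20. 26. 30. 27.
 22. 26. 26. 29. 23. 28.]
floor [[437.1, -32.9, 4.2], [430.0, -8.3, -1.8], [601.5, 25.1, -0.4]]
rim ((541.7683715820312, -136.95870971679688), (327.5733337402344, 532.1895751953125), 10.395777702331543) [[332.65435791015625, 95.21331024169922], [428.68621826171875, -428.240234375], [750.8823852539062, -369.1307373046875], [654.8505249023438, 154.32281494140625]] 150.4028494758595
```

View pics/z.png

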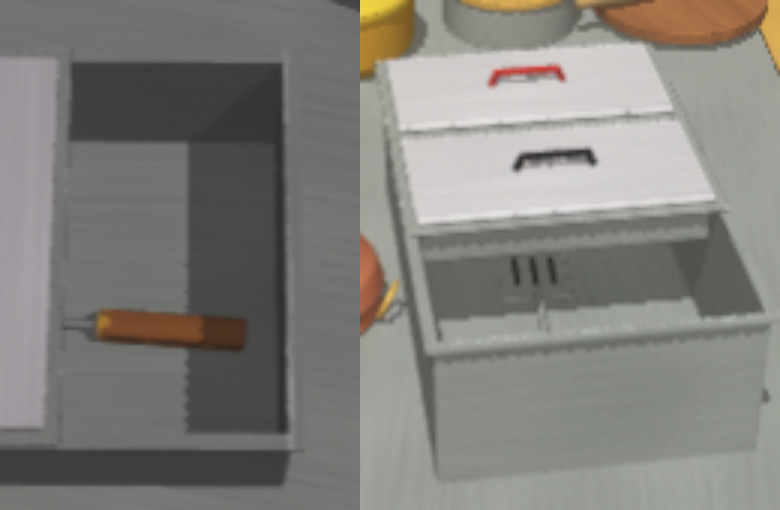

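```bash
cat >> h.py <<'E'
G=-18.7
# turner pose -> tool pose. tip: 3D of tip underside, hd: yaw unit vector (2), th: tilt, gx: grasp x along handle, tz: TCP height above turner underside
def pose(tip,hd,th,gx,tz):
    h=np.array([hd[0],hd[1],0.]);e=np.array([0,0,1.])
    x=h*np.cos(th)-e*np.sin(th); n=h*np.sin(th)+e*np.cos(th)
    R=np.c_[x,np.cross(-n,x),-n]
    return np.array(tip)-x*(260-gx)+n*tz,R
def path(butt,hd,gx,tz,wc,wy,zf=4.):
    """butt: xy of butt; list of (pos,R)"""
    hd=np.array(hd);L=320;out=[]
    tip0=np.array(butt)+hd*L
    out.append(pose([*tip0,zf+6],hd,0,gx,tz))
    for t in np.radians([7,14,21,28]):
        out.append(pose([*(np.array(butt)+hd*L*np.cos(t)),zf+10],hd,t,gx,tz))
    t=np.radians(28);tip=np.array([*(np.array(butt)+hd*L*np.cos(t)),zf+10])
    y=(tip[:2]-wc)@wy; d=(130-y)/np.cos(t)
    u=np.array([*(-hd*np.cos(t)),np.sin(t)])
    out.append(pose(tip+u*d/2,hd,t,gx,tz));out.append(pose(tip+u*d,hd,t,gx,tz))
    tip=tip+u*d;tip[2]=230;out.append(pose(tip,hd,t,gx,tz))
    return out
WC=np.array([541.8,-137.]);WY=np.array([-.1805,.9836])
E
python3 - <<'E'
from h import *
from workcell import *
b=np.array([535.5,90.6]);hd=np.array([.1077,-.994]);hd/=np.linalg.norm(hd)
p,R=pose([*(b+320*hd),4],hd,0,-28,1)
for P,r in [(p+[0,0,240],R),(p+[0,0,3],R)]+path(b,hd,-28,1,WC,WY):
    q=inverse_kinematics(P,r);print(P.round(0),None if q is None else np.round(q,2))
print(movep(p+[0,0,240],R))
c=camera("wrist");np.savez("v1.npz",**c);cv2.imwrite("pics/w1.png",c["image"]);print(read_state()["time"],read_state()["ft_force"])
E
```

```text
[539.  59. 245.] [ 0.62  0.67 -1.27  1.76  0.68  1.23  2.41]
[539.  59.   8.] [-0.85  1.08  1.    1.99 -1.26  0.9  -2.15]
[539.  59.  11.] [-0.85  1.07  1.    1.99 -1.25  0.9  -2.16]
[539.  59.  50.] [-0.78  0.99  1.01  1.98 -1.21  1.   -2.12]
[539.  59.  85.] [-0.71  0.93  1.01  1.96 -1.19  1.11 -2.09]
[539.  61. 118.] [-0.64  0.89  1.01  1.93 -1.18  1.23 -2.06]
[539.  62. 150.] [-0.58  0.86  1.01  1.9  -1.19  1.37 -2.03]
[529. 155. 200.] [-0.77  0.74  1.01  1.91 -1.15  1.31 -2.25]
[518. 248. 249.] [-1.04  0.78  1.23  1.87 -1.22  1.43 -2.4 ]
[518. 248. 366.] [ 0.62  0.65 -1.42  1.65  0.26  1.1   2.49]
False
2.8417 [-0.57693393  0.26215706 -0.09689421]
```

View pics/w1.png

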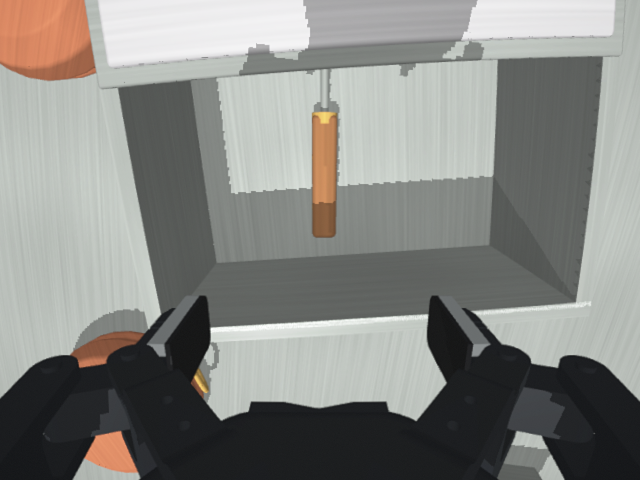

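The wrist view shows the handle at (312–338, 112–237), butt end near (324,237), with the bay's end wall below it. The joint ranges look tight with this wrist orientation, so I'll refine the pose and compare it with the half-turned grasp.

```bash
python3 - <<'E'
from h import *
from workcell import *
z=np.load("v1.npz");v={k:z[k] for k in z.files};s0=np.load("v0.npz");s={k[1:]:s0[k] for k in s0.files if k[0]=="s"}
r,bx,c=handle(v,(300,100,350,250));print(r)
o=bx[np.argsort(bx[:,1])];top=o[:2].mean(0);bot=o[2:].mean(0)
e=onz(v,[top,bot],28);print("wrist ends",e.round(1).tolist(), "at 12:",onz(v,[bot],10).round(1).tolist())
# triangulated height of handle centre from the two views
def tri(a,ua,b,ub):
    p,d=ray(a,[ua]);q,f=ray(b,[ub]);d=d[0]/np.linalg.norm(d);f=f[0]/np.linalg.norm(f)
    t=np.linalg.lstsq(np.c_[d,-f],q-p,rcond=None)[0];return (p+t[0]*d),(q+t[1]*f)
print("tri",tri(v,r[0],s,(316.5,239.4)))
print("depth",np.median(depth(v,np.array([[x,y] for x in range(318,333,3) for y in range(125,230,5)]))[:,2]),"floor",np.median(depth(v,np.array([[x,y] for x in range(240,300,5) for y in range(150,240,8)]))[:,2]))
b=np.array([535.5,90.6]);hd=np.array([.1077,-.994]);hd/=np.linalg.norm(hd)
F=np.diag([-1,-1,1.])
p,R=pose([*(b+320*hd),4],hd,0,-28,1)
for P,rr in [(p+[0,0,240],R),(p+[0,0,3],R)]+path(b,hd,-28,1,WC,WY):
    q=inverse_kinematics(P,rr@F);print(P.round(0),None if q is None else np.round(q,2))
    q=inverse_kinematics(P,rr);print("      cur",None if q is None else np.round(q,2))
E
```

```text
((324.0, 175.5), (121.0, 24.0), 90.0)
wrist ends [[543.3, -26.6, 28.0], [530.3, 89.2, 28.0]] at 12: [[529.5, 94.2, 10.0]]
tri (array([536.68863454,  30.62306514,  13.57782924]), array([537.37231354,  29.50098684,  13.43940013]))
depth 27.060512403702546 floor 3.079341950854655
[539.  59. 245.] [ 0.62  0.67 -1.27  1.76  0.68  1.23  2.41]
      cur [ 0.62  0.67 -1.27  1.76  0.68  1.23  2.41]
[539.  59.   8.] [-0.62  0.84  0.58  1.98 -0.85  0.58  0.66]
      cur [ 0.44  0.95 -0.96  1.92  1.04  0.88  2.16]
[539.  59.  11.] [-0.62  0.84  0.58  1.98 -0.84  0.58  0.65]
      cur [ 0.44  0.95 -0.97  1.92  1.04  0.89  2.16]
[539.  59.  50.] [-0.55  0.77  0.59  1.96 -0.87  0.7   0.74]
      cur [ 0.58  0.94 -1.08  1.91  0.92  0.89  2.31]
[539.  59.  85.] [-0.34  0.66  0.38  1.94 -0.74  0.74  0.67]
      cur [ 0.69  0.95 -1.19  1.88  0.81  0.91  2.44]
[539.  61. 118.] [-0.27  0.63  0.38  1.91 -0.8   0.87  0.75]
      cur [ 0.82  1.02 -1.34  1.86  0.77  0.99  2.5 ]
[539.  62. 150.] [-0.21  0.62  0.38  1.88 -0.85  1.01  0.82]
      cur [-0.58  0.86  1.01  1.9  -1.19  1.37 -2.03]
[529. 155. 200.] [-0.39  0.52  0.38  1.89 -0.84  0.99  0.62]
      cur [ 0.75  0.93 -1.41  1.84  0.57  0.95  2.48]
[518. 248. 249.] [ 0.19  0.48 -0.64  1.81 -0.26  0.81 -0.1 ]
      cur [ 0.59  0.83 -1.41  1.8   0.5   0.93  2.37]
[518. 248. 366.] [-0.87  0.38  0.8   1.72 -0.81  1.27  0.3 ]
      cur [ 0.62  0.65 -1.42  1.65  0.26  1.1   2.49]
```

```bash
cat >> h.py <<'E'
B=np.array([530.8,90.]);HD=np.array([.1115,-.9938]);HD/=np.linalg.norm(HD);GX=0.;TZ=1.5
F=np.diag([-1,-1,1.])
E
python3 - <<'E'
from h import *
from workcell import *
p,R=pose([*(B+320*HD),4],HD,0,GX,TZ)
for z in (180,200,210,220,230,240,260,280):
    q=inverse_kinematics(p+[0,0,z],R@F);print(z,None if q is None else np.round(q,3))
E
```

```text
180 [ 0.198  0.478 -0.491  1.857  0.286  0.877 -0.319]
200 [ 0.212  0.454 -0.508  1.837  0.271  0.919 -0.307]
210 [ 0.219  0.442 -0.516  1.827  0.264  0.941 -0.301]
220 [ 0.226  0.431 -0.524  1.816  0.257  0.963 -0.295]
230 [ 0.233  0.42  -0.532  1.805  0.251  0.984 -0.289]
240 [ 0.239  0.41  -0.539  1.793  0.244  1.006 -0.284]
260 [ 0.252  0.389 -0.554  1.768  0.232  1.05  -0.273]
280 [ 0.264  0.371 -0.568  1.742  0.221  1.093 -0.263]
```

```bash
python3 - <<'E'
from h import *
from workcell import *
p,R=pose([*(B+320*HD),4],HD,0,GX,TZ)
goto_joints(inverse_kinematics(p+[0,0,230],R@F))
s=read_state();print(s["time"],s["eef_pos"],np.abs(s["tool_rot"]-R@F).max())
v=camera("wrist");np.savez("v2.npz",**v);cv2.imwrite("pics/w2.png",v["image"])
r,bx,c=handle(v,(230,20,420,380));print(r)
o=bx[np.argsort(bx[:,1])];top=o[:2].mean(0);bot=o[2:].mean(0)
print(onz(v,[top,bot],28).round(1).tolist(),onz(v,bx,28).round(1).tolist())
for P,rr in [(p+[0,0,3],R)]+path(B,HD,GX,TZ,WC,WY):
    q=inverse_kinematics(P,rr@F);print(P.round(0),None if q is None else np.round(q,2))
E
```

```text
5.2333 [537.46439113  30.47038957 235.42644174] 0.0008966466870677092
((317.0, 202.5), (121.0, 24.0), 90.0)
[[530.0, 91.3, 28.0], [543.1, -25.5, 28.0]] [[519.0, 90.0, 28.0], [540.9, 92.5, 28.0], [555.0, -24.2, 28.0], [531.2, -26.9, 28.0]]
[537.  30.   8.] [ 0.1   0.75 -0.36  1.95  0.5   0.53 -0.5 ]
[537.  30.  12.] [ 0.1   0.74 -0.37  1.95  0.49  0.54 -0.5 ]
[537.  31.  47.] [ 0.25  0.71 -0.48  1.93  0.33  0.59 -0.29]
[537.  32.  78.] [ 0.38  0.69 -0.57  1.9   0.17  0.65 -0.1 ]
[537.  34. 109.] [ 0.49  0.69 -0.63  1.87  0.03  0.72  0.06]
[537.  37. 137.] [ 0.58  0.69 -0.68  1.84 -0.1   0.8   0.19]
[526. 129. 187.] [ 0.46  0.59 -0.73  1.86 -0.15  0.78  0.04]
[516. 222. 237.] [ 0.31  0.52 -0.76  1.84 -0.18  0.8  -0.12]
[516. 222. 353.] [ 0.33  0.38 -0.76  1.7  -0.25  1.05 -0.15]
```

View pics/w2.png

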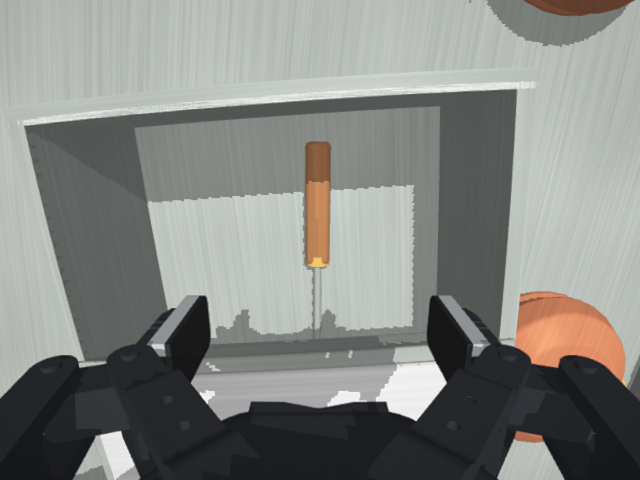

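The half-turned view confirms the handle at (305–330, 142–268), within about 2 mm of the earlier fix. I'll descend and clamp.

```bash
python3 - <<'E'
from h import *
from workcell import *
p,R=pose([*(B+320*HD),4],HD,0,GX,TZ)
print(movel(p+[0,0,40],R@F,max_speed=130,guard=15))
print(movel(p+[0,0,0.5],R@F,max_speed=60,guard=10))
s=read_state();print(s["time"],s["eef_pos"],s["ft_force"])
clamp();s=read_state();print(s["time"],s["finger_gap"],s["gripper_force"],s["ft_force"],s["eef_pos"])
v=camera("wrist");cv2.imwrite("pics/w3.png",v["image"])
E
```

```text
False
False
7.7 [537.61259936  30.50416927   6.11369572] [ 0.0720691  -0.16042892  0.0203758 ]
8.2917 22.847850759566487 59.78052377700806 [-0.65443095 -0.18284746  6.4883215 ] [537.65746329  30.3446498    6.31743433]
```

View pics/w3.png

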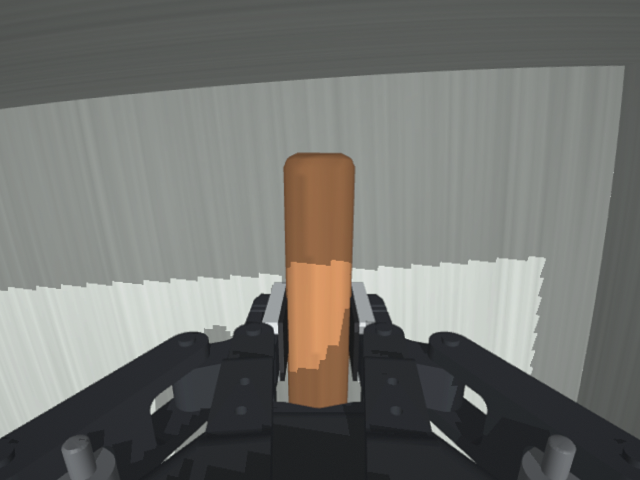

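The handle (285–355, 153–405) is held squarely between the pads, so I'll lift, tilt and draw it out under a guard.

```bash
python3 - <<'E'
from h import *
from workcell import *
ok=True
for i,(P,r) in enumerate(path(B,HD,GX,2.3,WC,WY)[:5]):
    g=movel(P,r@F,max_speed=40,guard=12)
    s=read_state();print(i,g,round(s["time"],1),s["eef_pos"].round(0),s["ft_force"].round(1),s["torque"].round(2),round(s["finger_gap"],1))
    if g:break
v=camera("side");w=camera("wrist")["image"]
cv2.imwrite("pics/m1.png",np.hstack([cv2.resize(v["image"][100:310,240:440],(400,420)),cv2.resize(w,(400,420))]))
E
```

```text
0 False 8.7 [538.  30.  13.] [-0.9  0.6 -1.6] [ 0.12  0.02 -0.02] 23.0
1 False 9.7 [537.  31.  48.] [-0.1 -0.5 -1.7] [-0.08  0.04 -0.01] 22.9
2 False 10.6 [537.  32.  79.] [-0.3  0.2 -1.9] [-0.26  0.02  0.  ] 22.5
3 False 11.5 [537.  34. 109.] [ 0.3  0.9 -0.9] [-0.37 -0.01 -0.03] 22.7
4 False 12.4 [537.  36. 138.] [-0.   0.1 -0.9] [-0.56 -0.08  0.05] 22.5
```

View pics/m1.png

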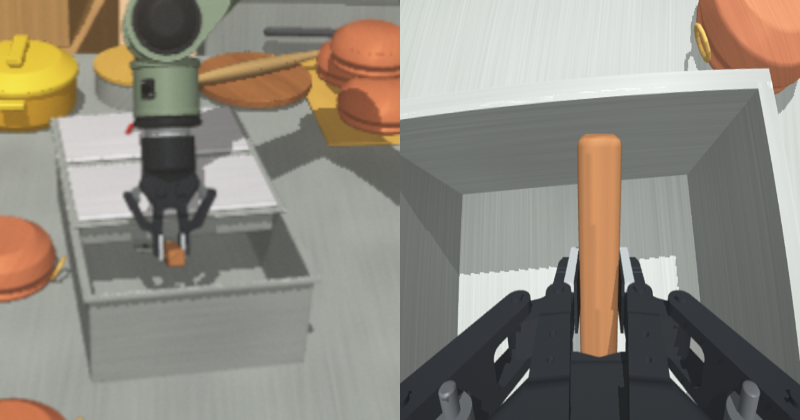

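The side view shows the butt raised near (175,255), clear of the inserts. In the wrist view the handle sits in the pads as before, so it hasn't slipped, and I'll draw it out.

```bash
python3 - <<'E'
from h import *
from workcell import *
for i,(P,r) in enumerate(path(B,HD,GX,2.3,WC,WY)[5:]):
    g=movel(P,r@F,max_speed=60,guard=8)
    s=read_state();print(i,g,round(s["time"],1),s["eef_pos"].round(0),s["ft_force"].round(1),s["torque"].round(2),round(s["finger_gap"],1))
    if g:break
wait(.5)
v=camera("side");w=camera("scene");np.savez("v3.npz",**w)
cv2.imwrite("pics/m2.png",np.hstack([cv2.resize(v["image"][60:320,200:460],(400,400)),cv2.resize(w["image"][100:400,100:400],(400,400))]))
E
```

```text
0 False 14.4 [526. 129. 188.] [ 0.1 -0.3 -0.5] [-0.53 -0.07 -0.03] 22.8
1 False 16.3 [516. 221. 237.] [-0.4  0.5 -1.5] [-0.56 -0.06  0.09] 22.5
2 False 18.4 [516. 222. 354.] [ 0.3  0.2 -1. ] [-0.51 -0.05 -0.02] 22.7
```

View pics/m2.png

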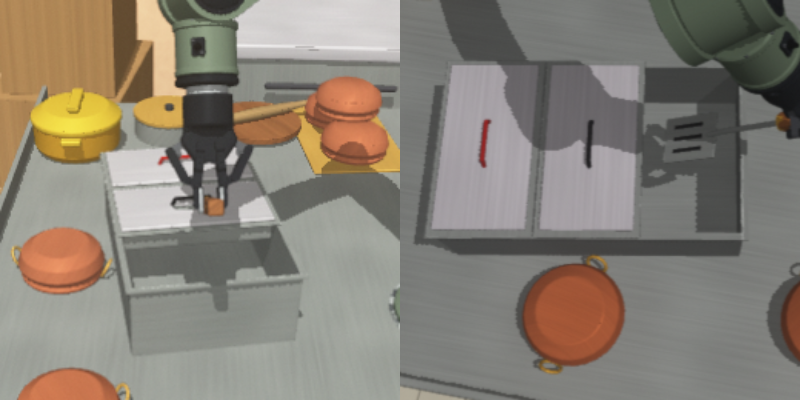

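The turner is out: the blade hangs above the bay (crop 665–718, 115–160) and the inserts and bowls haven't moved. I'll check the tip's height, add some margin and hand in.

```bash
python3 - <<'E'
from h import *
from workcell import *
s=read_state();print(movel(s["eef_pos"]+[0,0,40],max_speed=60,guard=8))
wait(.7)
v=camera("scene");P=depth(v,np.array([[x,y] for x in range(285,345) for y in range(175,235)]))
z=P[P[:,2]>200];print("blade z",len(z),np.percentile(z[:,2],[0,2,50,98]).round(0))
s=read_state();print(s["time"],s["eef_pos"],s["finger_gap"],np.abs(s["qvel"]).max(),s["ft_force"])
if len(z)>100: print(finish_job())
E
```

```text
False
blade z 1400 [268. 273. 297. 328.]
20.5917 [515.9912261  221.73736876 394.0805489 ] 22.845972939351203 0.0014929629430814587 [ 0.16545568  1.01137629 -1.76146794]
the job is handed in; nothing more can be done
None
```

The turner is out of the bay and still held at rest in the gripper, its lowest measured point about 118 mm above the deep pan's rim; the last full view showed the inserts and bowls unmoved, and the job was handed in at about 20.6 s.

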